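# Open up the test lamp and check a filter funnel's rim on it

### The job

I want to check the rim of the nine-cup filter funnel for light leaks on the test lamp. Swing the lamp's carry handle up and over to the back, all the way until it snaps home in its rear catch and stays there, then set the nine-cup funnel (the larger of the two) rim down on the round lit window in the lamp's sloping face, centred over the raised glass with its flange flush against the face all round. Don't let it drop or flop over on to the glass: lower it square to the face and keep hold of it until it is fully home, then let go; leave the other things where they stand.

Things in the scene. Friction and masses are not known exactly. Their poses are not given: they have to be found in the camera images.
- lamp: battered grey test lamp, a desk-shaped steel box 190 mm deep (x), 180 mm wide (y), screwed down. Origin: centre of its underside; its -x is the front (robot side). Its top face slopes 27 deg, from 40 mm high at x = -95 to 119 mm at x = +60 mm; from there level to the back, x = +95 mm. A metal toggle (already on) stands 25 mm proud of the slope at x = -68, y = +68 mm
- window: the lamp's round lit window: a raised opal glass boss 67 mm across and 10 mm high, chamfered (top 61 mm across), fixed on the middle of the sloping face; it centres the funnel. Origin: centre of the boss's foot, in the plane of the face; its z points straight out of the face (27 deg from vertical, leaning to the lamp's front), its y is the lamp's y
- handle (a joint): angle (rad) of the lamp's U-shaped carry handle: 0 = arms level, bar in front; 1.57 = straight up; 2.18 = fully back on its stop, held by a spring catch. A stiff hinge: it stays where left (2 to 4 N at the bar to move it). From about 0.35 rad before the stop the catch resists (up to 7 N at the bar); past about 2.08 rad it snaps on to the stop
- handle_bar (a point): middle of the handle's grip bar: a round black bar 18 mm thick, its grip 130 mm long, along the lamp's y, 125 mm from the hinge line. In the lamp's frame it is at x = 35 - 125 cos(angle), z = 75 + 125 sin(angle) mm: up and over from front to back. Flat steel arms join it to the hinge at y = +-100 mm
- lamp_hinge (a point): the middle of the handle's hinge line (level, along the lamp's y), inside the lamp at x = +35, z = 75 mm of the lamp's frame; axes as the lamp's
- funnel: nine-cup steel filter funnel, 120 mm tall, about 140 g, standing rim down: at the bottom a flange 84 mm across and 4 mm thick, then a basket 75 mm across and 28 mm high, open below (inside 71 mm across, 26 mm deep), a cone up to 46 mm, then a straight round stem 20 mm thick from 46 to 120 mm. Origin: centre of the rim plane (underside); z along the stem
- small_funnel: three-cup filter funnel, the same shape but smaller: flange 58 mm across, stem 16 mm thick, 86 mm tall, standing rim down; not part of the job. Origin: centre of its underside
- moka_base: nine-cup aluminium boiler base, eight-sided, open at the top, 106 mm across the foot, 94 mm tall; bystander. Origin: centre of its underside
- moka_top: upper part of a moka pot with lid, spout and black handle, 100 mm across, 147 mm tall, the handle reaching 95 mm out along its own +x; bystander. Origin: centre of its underside
- pusher: white nylon gasket pusher, flanged foot 72 mm across with a knob, 76 mm tall; bystander. Origin: centre of its underside
- cup: ceramic cup, 66 mm across, 58 mm tall; bystander. Origin: centre of its underside
- gaskets: pile of black rubber gaskets, a ring 78 mm across and 18 mm high; bystander. Origin: centre of its underside
Not all that is in view belongs to the job. Leave any green look-alike of the funnel alone.

How it is judged (in metres and radians):
On the way, in this order (a step that is already met when the one before it is completed fails the run):
1. the carry handle is home in its rear catch (value of joint handle above 2.11 rad), for 0.2 s.
2. the nine-cup funnel is fully home, rim down on the window, while the fingers still hold it (contact force between the fingers and funnel above 1 N and distance between funnel and window below 0.0045 m and angle between the z axis of funnel and the z axis of window, either way round below 0.06 rad), for 0.1 s.
At the end, for the whole second after the job is handed in: The carry handle is past 2.11 rad, home in its rear catch; the nine-cup funnel rests rim down on the window, the centre of its rim plane within 4.5 mm of the foot of the boss and its stem within 0.06 rad of square to the sloping face, let go and at rest (value of joint handle above 2.11 rad and distance between funnel and window below 0.0045 m and angle between the z axis of funnel and the z axis of window, either way round below 0.06 rad and linear speed of funnel below 0.01 m/s); the robot touches nothing.
It fails at once if another thing on the table is pushed more than 30 mm from where it stood (distance of any of small_funnel, moka_base, moka_top, pusher, cup, gaskets from where it was at the start of the episode above 0.03 m).
It also fails if it takes over 48 s, if anything falls off the work surface, if the arm or the gripper's body presses on something with over 40 N, if the wrist force passes 120 N, or if a joint passes its speed limit or range.

### The arm

A 6-joint arm with a two-finger parallel gripper is mounted at the origin on the work surface. World frame = base frame: x ahead of the robot, y to its left, z up, the work surface at z = 0. Lengths are in mm, angles in rad, forces in N, time in s.
With the tool pointing down it reaches from about 275 to 875 mm from the base axis. Payload 12.5 kg.
Tool frame: the origin (TCP) lies midway between the tips of the shut fingers; the grasp point (between the pads) lies 19 mm behind it (robot.grip_point_offset is the distance from the TCP to the grasp point, in mm); z points along the fingers, y is the line along which they close (so a half turn about z gives the same grasp; the last joint's range is limited). The gripper opens to 85 mm and grips with 20 to 120 N. Pads are 22 mm wide; open, the fingers measure 114 mm over their backs; the gripper's body (76 mm by 85 mm) begins 54 mm behind the grasp point. The pads swing forward as they close: fully open they stand 13 mm farther back than shut.
Start: joints at [-1.193, 0.351, 1.652, -0, 1.139, -0.085], TCP at [245.566, -492.12, 231.29] pointing down, gripper open.
Joint ranges: [-2.75, 2.75], [-0.79, 2.1], [0.01, 2.65], [-1.57, 4.71], [0.07, 3.14], [-2.87, 2.87]. Speed limits (rad/s): [2.22, 2.22, 2.79, 3.14, 3.14, 3.14].

### API

Orientations are given as [roll, pitch, yaw] about the fixed x, y, z axes, in that order (R = Rz(yaw) Ry(pitch) Rx(roll)).
In Python, from bench import telemetry, read_camera, camera_info, robot gives the robot as it stands. The module is installed in compiled form; this text tells all that it offers.
- The arm moves only by the tool drive_tool, never from a script. Its argument "rows" is a list of rows, each a list of 3 entries, a list of its own where there are three numbers: the shift along the tool's x, y, z in m, then the turn, a rotation vector about the tool's x, y, z in rad, then the closure, from 0 (fully open) to 1 (shut). In form: [[[tx, ty, tz], [rx, ry, rz], hand], ...]. A call has 1 to 8 rows; each row is the pose to reach, as a shift and turn from the pose commanded when the call began, along the tool's axes at that moment; what a row does not reach only later rows make up. A row lasts 1/10 s, in which the tool goes at most 50 mm and 8.59 degrees, less where a joint would pass 70% of its speed; a pose out of reach is approached as far as the arm can. A call with a gripper value outside its range is refused whole. The fingers move at their own pace and stop on an object; "grip_force" is the grip in N (left out, the last holds). Time passes only in rows, so rows that repeat a pose let the fingers close. It gives the time, the measured TCP pose, the force, the opening and the grip force at its end, in the units of the state.
- telemetry.state(): the state, without advancing time (a new reading comes with each control period).
- read_camera(name): name is "scene" or "top"; returns the picture (384x512x3 uint8, red, green, blue); there is no depth.
- camera_info(name): a dict with "K" (3x3 intrinsics, pixels), "xyz" and "rotation" of the camera in the world. Camera axes: x right, y down, z forward; pixel columns grow to the right and rows downward; lengths in mm; the calibration is good to about 2 mm. A picture is of the moment at which its call begins. camera_info takes no time and is no camera call.
- robot.finish_job(): hands the job in; it is judged then, once.
The state is a dict: "t": time; "joints": joint angles; "joint_vel": joint speeds; "joint_efforts": joint torques, N m; "position": TCP position; "tool_rot": TCP orientation; "contact_force": force on the tool from outside, world axes, zero at the start; "wrist_torque": the same for the moment, N m; "grip_width": finger opening in mm; "grasp_force": force on a finger pad.
Only numpy, scipy, OpenCV 4.12 (cv2) and the standard library are available. Lean on these libraries where they do the work, as an engineer would, in place of code of your own. Each camera call takes 0.05 s, during which the arm holds its last target. There are 200 camera calls.

## Working session

There is one attempt and no reset: what is moved stays moved. The work goes in short steps, Python scripts to look and compute and a tool call to move; the robot and the scene stay as the last step left them, time stands still between calls to the robot, and variables do not carry over. Pictures are saved under pics/ and viewed, at most 10 in all, crops included, and the job is handed in when it is done.

Besides the shell and the picture viewer there is one more tool, called after "Emit:" as name(argument=value, ...), one argument or row to a line, values as JSON. drive_tool: Moves the arm, as the interface text tells. Its arguments: {"type":"object","properties":{"rows":{"type":"array","items":{"type":"array"}},"grip_force":{"type":"number"}},"required":["rows"]}

```bash
mkdir -p pics
python3 - <<'E'
from bench import telemetry, read_camera, camera_info, robot
import cv2,numpy as np
for n in("scene","top"):
    im=read_camera(n); cv2.imwrite(f"pics/{n}0.png",im[:,:,::-1])
    c=camera_info(n); print(n,np.round(c["K"],1).tolist(),np.round(c["xyz"],1),np.round(c["rotation"],4).tolist())
print(telemetry.state(),robot.grip_point_offset)
E
```

```text
scene [[365.2, 0.0, 250.0], [0.0, 365.2, 198.1], [0.0, 0.0, 1.0]] [1043.5 -503.9  606.1] [-2.1819, 0.0088, 0.8199]
top [[351.1, 0.0, 255.1], [0.0, 351.1, 198.6], [0.0, 0.0, 1.0]] [393.7   4.6 941.8] [-2.9983, 0.0268, -1.5522]
{'t': 0.1, 'joints': array([-1.19258381e+00,  3.51165203e-01,  1.65236126e+00, -1.53851680e-05,
        1.13908588e+00, -8.46171426e-02]), 'joint_vel': array([ 0.0012318 , -0.00289476, -0.0008529 , -0.00194973, -0.0013954 ,
       -0.00051144]), 'joint_efforts': array([-2.04058169e-04, -5.06832325e+01, -2.91875947e+01, -1.82139697e-04,
        2.67470896e-03,  5.29949546e-05]), 'position': array([ 245.46684858, -491.85536957,  230.8212049 ]), 'tool_rot': array([-3.14057544e+00, -7.22629048e-05,  4.62836067e-01]), 'contact_force': array([-0.52238741,  0.66965847, -0.68952625]), 'wrist_torque': array([-0.02046456, -0.02293261, -0.01846601]), 'grasp_force': 0.0, 'grip_width': 85.0354437453038} 18.700000000000003
```

View pics/scene0.png

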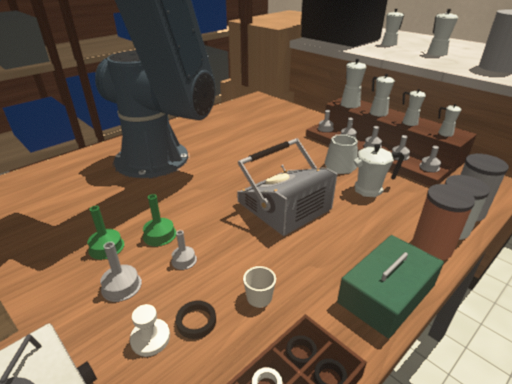

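View pics/top0.png

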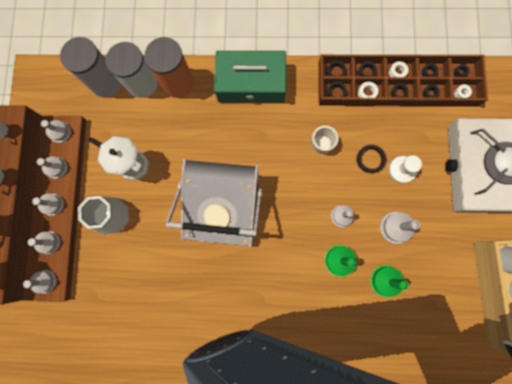

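The scene view shows grey funnels at (119,283) and (183,256), green ones at (104,240) and (158,230), and the lamp at (288,195). In the top view the same grey funnels are at (398,227) and (343,216), the green ones at (389,281) and (341,260), the display pieces on the rack are at far left, and the lamp is at (217,203). The larger plain steel one at top (398,227) fits the description: it is grey, standing on the bench and bigger than its neighbour. I'll check this in a crop.

Run:
```python
import cv2,numpy as np
t=cv2.imread("pics/top0.png");s=cv2.imread("pics/scene0.png")
f=lambda im,x,y,w,h,k:cv2.resize(im[y:y+h,x:x+w],None,fx=k,fy=k,interpolation=cv2.INTER_CUBIC)
# funnels: top crop x320-450,y200-300 ; scene x80-210,y190-310
cv2.imwrite("pics/fun.png",np.hstack([f(t,320,195,100,110,4),f(s,90,195,100,110,4)]))
cv2.imwrite("pics/lamp.png",np.hstack([f(t,160,150,110,110,3.6),f(s,232,130,110,110,3.6)]))
```

```text
(no output)
```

View pics/fun.png

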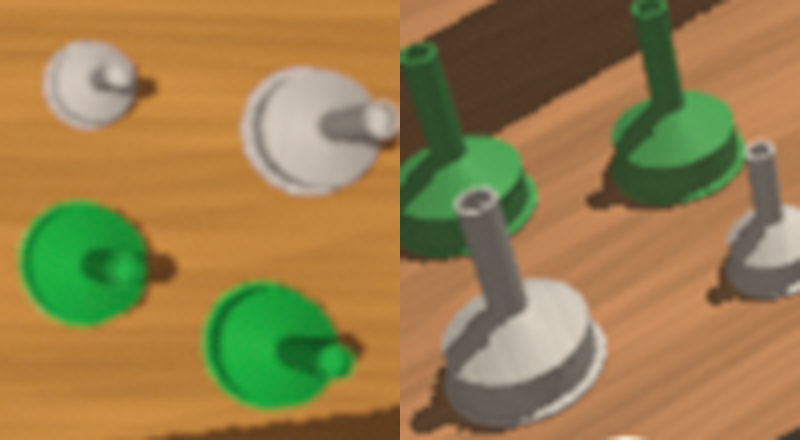

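View pics/lamp.png

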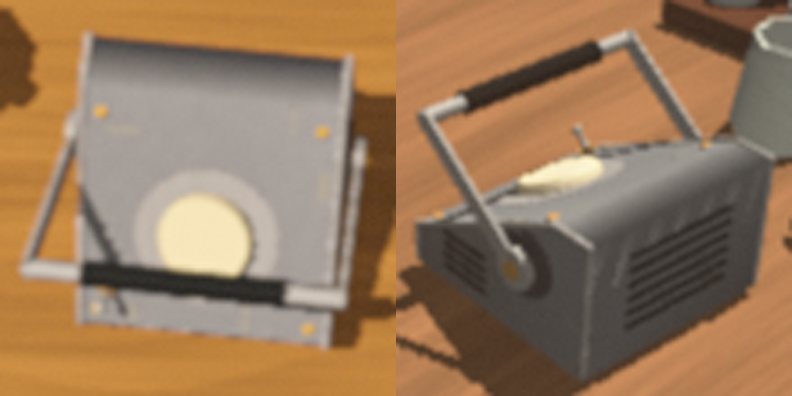

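The crops confirm the grey funnel at top (397,227). Its flange is about 32 px, which is 84 mm, and its stem top is at top (415.5,225) and scene (109,245). The lamp crop shows the body corners, the boss centre at about top (216,216), and the handle forward and raised with its grip running from (183,226) to (239,231). Next I'll fit the poses.

```bash
cat > h.py <<'E'
import numpy as np
from scipy.spatial.transform import Rotation as Rn
from scipy.optimize import least_squares
from bench import camera_info
def proj(n,P):
    c=camera_info(n);R=Rn.from_euler('xyz',c["rotation"]).as_matrix()
    p=(np.atleast_2d(P)-c["xyz"])@R; p=p@np.array(c["K"]).T
    return p[:,:2]/p[:,2:]
def lampT(q):  # q = x,y,yaw
    return Rn.from_euler('z',q[2]).as_matrix(),np.array([q[0],q[1],0])
def bar(a,y=0): return [35-125*np.cos(a),y,75+125*np.sin(a)]
E
cat > fit.py <<'E'
from h import *
top=lambda x,y:(x/3.6+160,y/3.6+150); sc=lambda x,y:((x-396)/3.6+232,y/3.6+130)
s27,c27=np.sin(np.radians(27)),np.cos(np.radians(27))
mid=np.array([-17.5,0,79.5]); nz=np.array([-s27,0,c27])
print("base",proj("scene",[0,0,0]),proj("top",[400,0,0]))
def pts(a):
    b=list(mid+10*nz)
    return [("top",[95,90,119],top(88,37)),("top",[95,-90,119],top(350,58)),("top",[-95,90,40],top(78,320)),("top",[-95,-90,40],top(330,345)),
    ("top",b,top(203.5,239)),("top",bar(a,65),top(82,274)),("top",bar(a,-65),top(284,292)),
    ("scene",bar(a,-65),sc(466,98)),("scene",bar(a,65),sc(602,50)),("scene",[95,-90,0],sc(585,378)),("scene",[95,-90,119],sc(592,248)),("scene",[95,90,119],sc(770,160)),("scene",[-95,-90,40],sc(418,225))]
def f(q):
    R,t=lampT(q);return np.concatenate([proj(n,R@np.array(p)+t)[0]-np.array(u) for n,p,u in pts(q[3])])
r=least_squares(f,[400,100,0,.8],x_scale=[100,100,.3,.3],loss="soft_l1"); print("lamp",r.x.round(3)); print(f(r.x).reshape(-1,2).round(1).tolist())
R,t=lampT(r.x);print("window",(R@mid+t).round(1),"bar",(R@np.array(bar(r.x[3]))+t).round(1),"hinge",(R@[35,0,75]+t).round(1))
# funnel: stem top (both), flange left/top/bottom in top view
tp=lambda x,y:(x/4+320,y/4+195); sp=lambda x,y:((x-400)/4+90,y/4+195)
def g(q):
    a=np.linspace(0,2*np.pi,180)
    fl=np.c_[q[0]+42*np.cos(a),q[1]+42*np.sin(a),0*a+2]
    pt=proj("top",fl)
    return np.r_[proj("top",[q[0],q[1],120])[0]-tp(382,120),proj("scene",[q[0],q[1],120])[0]-sp(477,201),
     pt[:,0].min()-tp(242,0)[0],pt[:,1].min()-tp(0,66)[1],pt[:,1].max()-tp(0,195)[1],
     proj("scene",fl)[:,1].max()-sp(0,427)[1],proj("scene",fl)[:,0].max()-sp(606,0)[0]]
r=least_squares(g,[350,-350]);print("funnel",r.x.round(1),r.fun.round(1))
E
python3 fit.py
```

```text
base [[151.56720838 158.49420324]] [[266.39902216 246.87090155]]
lamp [ 5.03099e+02  1.22238e+02 -7.20000e-02  6.46000e-01]
[[-1.4, -0.5], [-0.1, -0.2], [-0.4, 0.5], [-0.6, -0.1], [-0.0, -4.1], [-0.4, -0.5], [0.5, -0.3], [-0.8, 0.6], [-2.0, -0.6], [-1.0, 2.6], [-0.7, -0.2], [0.9, -1.5], [-1.0, -0.9]]
window [485.6 123.5  79.5] bar [438.5 126.9 150.3] hinge [538.  119.7  75. ]
funnel [ 457.6 -343.8] [ 0.2 -0.8 -0.4 -0.7  0.2  0.  -0.4 -0.8 -0.1]
```

The funnel is at (457.6, -343.8) with residuals under 1 px, and the handle is at 0.65 rad. The boss residual is large because the bar hides part of it, so I'll re-measure once the handle is back. For the handle, the fingers will straddle the bar loosely and I'll walk it along the arc.

```bash
cat > go.py <<'E'
from h import *
from bench import telemetry
def row(p,rpy,base=None):
    s=telemetry.state(); p0,r0=base or (s["position"],s["tool_rot"])
    A=Rn.from_euler('xyz',r0);B=Rn.from_euler('xyz',rpy)
    d=A.inv().apply(np.array(p)-p0)/1000; w=(A.inv()*B).as_rotvec()
    return d.round(4).tolist(),w.round(4).tolist()
LAMP=(503.1,122.2,-0.072)
def L(p): R,t=lampT(LAMP); return R@np.array(p)+t
E
python3 - <<'E'
from go import *
print(row([438.5,126.9,250],[np.pi,0,1.499]))
E
```

```text
([0.449, -0.4675, -0.0187], [-0.0009, -0.0006, -1.0362])
```

Emit:
drive_tool(
  rows=[
    [[0.449, -0.4675, -0.019], [0, 0, -1.036], 0.45],
    [[0.449, -0.4675, -0.019], [0, 0, -1.036], 0.45],
    [[0.449, -0.4675, -0.019], [0, 0, -1.036], 0.45],
    [[0.449, -0.4675, -0.019], [0, 0, -1.036], 0.45],
    [[0.449, -0.4675, -0.019], [0, 0, -1.036], 0.45],
    [[0.449, -0.4675, -0.019], [0, 0, -1.036], 0.45],
    [[0.449, -0.4675, -0.019], [0, 0, -1.036], 0.45],
    [[0.449, -0.4675, -0.019], [0, 0, -1.036], 0.45],
  ],
)

```text
t: 0.9
position: [364.6, -108.5, 243.1]
tool_rot: [3.141, 0.0, 1.503]
contact_force: [1.6, -0.4, 0.1]
grip_width: 47.0
grasp_force: 0.0
```

Run:
```python
from go import *
print(row([438.5,126.9,250],[np.pi,0,1.499]))
```

```text
([0.2398, 0.0578, -0.0069], [0.0003, 0.0001, 0.0043])
```

Emit:
drive_tool(
  rows=[
    [[0.235, 0.058, -0.007], [0, 0, 0], 0.45],
    [[0.235, 0.058, -0.007], [0, 0, 0], 0.45],
    [[0.235, 0.058, -0.007], [0, 0, 0], 0.45],
    [[0.235, 0.058, -0.007], [0, 0, 0], 0.45],
    [[0.235, 0.058, -0.007], [0, 0, 0], 0.45],
    [[0.235, 0.058, -0.007], [0, 0, 0], 0.45],
    [[0.235, 0.058, -0.007], [0, 0, 0], 0.45],
  ],
)

```text
t: 1.6
position: [439.1, 120.3, 249.5]
tool_rot: [-3.141, 0.0, 1.501]
contact_force: [0.1, -0.9, -0.5]
grip_width: 46.9
grasp_force: 0.0
```

Run:
```python
from go import *
print(row([438.5,126.9,132],[np.pi,0,1.499]))
```

```text
([0.0066, -0.0009, 0.1175], [-0.0011, 0.0004, 0.0018])
```

Emit:
drive_tool(
  rows=[
    [[0.006, 0, 0.04], [0, 0, 0], 0.45],
    [[0.006, 0, 0.08], [0, 0, 0], 0.45],
    [[0.006, 0, 0.1], [0, 0, 0], 0.45],
    [[0.006, 0, 0.117], [0, 0, 0], 0.45],
    [[0.006, 0, 0.117], [0, 0, 0], 0.45],
    [[0.006, 0, 0.117], [0, 0, 0], 0.45],
  ],
)

```text
t: 2.2
position: [439.9, 125.0, 133.5]
tool_rot: [-3.141, 0.0, 1.498]
contact_force: [-0.7, 0.1, -0.6]
grip_width: 47.0
grasp_force: 0.0
```

Run:
```python
from go import *
import cv2; from bench import read_camera
t=read_camera("top")[140:260,160:290,::-1];s=read_camera("scene")[110:230,230:340,::-1]
cv2.imwrite("pics/cage.png",np.hstack([cv2.resize(i,None,fx=3.3,fy=3.3) for i in(t,s)]))
# arc: TCP centre = bar + 12 mm lamp x lead taken by rear pad of push => finger behind bar
for a in np.r_[.65:2.21:.13]: 
    b=L(np.array(bar(a))+[12,0,-18]); print(round(a,2),row(b,[np.pi,0,1.499])[0])
```

```text
0.65 [0.0013, 0.0103, 0.0014]
0.78 [0.0013, 0.021, -0.0108]
0.91 [0.0014, 0.0331, -0.0216]
1.04 [0.0014, 0.0466, -0.0307]
1.17 [0.0014, 0.0611, -0.038]
1.3 [0.0014, 0.0765, -0.0433]
1.43 [0.0014, 0.0924, -0.0466]
1.56 [0.0014, 0.1086, -0.0478]
1.69 [0.0014, 0.1248, -0.0469]
1.82 [0.0014, 0.1407, -0.0439]
1.95 [0.0014, 0.1562, -0.0388]
2.08 [0.0015, 0.1708, -0.0318]
```

View pics/cage.png

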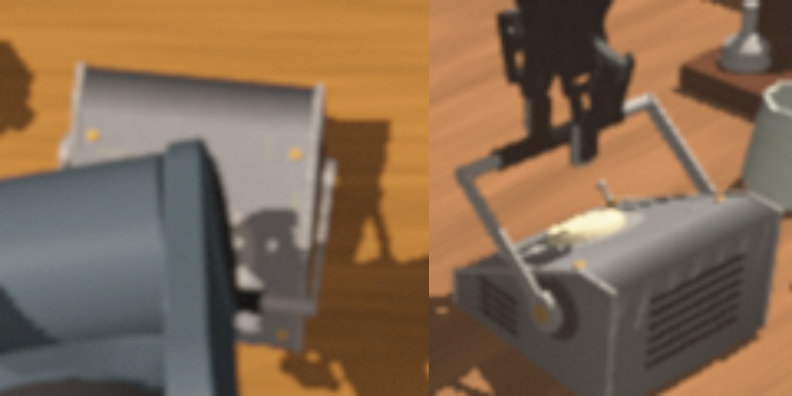

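The scene crop shows one finger on each side of the grip bar, near crop (560,135), so the bar is caged. Now I'll push along the arc.

Emit:
drive_tool(
  rows=[
    [[0.001, 0.01, 0.001], [0, 0, 0], 0.45],
    [[0.001, 0.021, -0.011], [0, 0, 0], 0.45],
    [[0.001, 0.033, -0.022], [0, 0, 0], 0.45],
    [[0.001, 0.047, -0.031], [0, 0, 0], 0.45],
    [[0.001, 0.061, -0.038], [0, 0, 0], 0.45],
    [[0.001, 0.076, -0.043], [0, 0, 0], 0.45],
    [[0.001, 0.092, -0.047], [0, 0, 0], 0.45],
    [[0.001, 0.109, -0.048], [0, 0, 0], 0.45],
  ],
)

```text
t: 3.1
position: [549.7, 118.9, 182.2]
tool_rot: [3.141, -0.0, 1.499]
contact_force: [-2.6, 1.1, 2.1]
grip_width: 47.2
grasp_force: 1.3
```

Run:
```python
from go import *
for a in [1.69,1.82,1.95,2.08,2.14,2.18,2.22]: 
    b=L(np.array(bar(a))+[14,0,-18]); print(round(a,2),row(b,[np.pi,0,1.499])[0])
```

```text
1.69 [-0.0001, 0.0172, 0.0011]
1.82 [-0.0001, 0.0331, 0.004]
1.95 [-0.0001, 0.0486, 0.0091]
2.08 [-0.0001, 0.0632, 0.0161]
2.14 [-0.0001, 0.0697, 0.0199]
2.18 [-0.0001, 0.0738, 0.0227]
2.22 [-0.0001, 0.0779, 0.0256]
```

Emit:
drive_tool(
  rows=[
    [[0, 0.017, 0.001], [0, 0, 0], 0.45],
    [[0, 0.033, 0.004], [0, 0, 0], 0.45],
    [[0, 0.048, 0.009], [0, 0, 0], 0.45],
    [[0, 0.058, 0.013], [0, 0, 0], 0.45],
    [[0, 0.063, 0.016], [0, 0, 0], 0.45],
    [[0, 0.07, 0.02], [0, 0, 0], 0.45],
    [[0, 0.074, 0.023], [0, 0, 0], 0.45],
    [[0, 0.075, 0.023], [0, 0, 0], 0.45],
  ],
)

```text
t: 3.9
position: [623.7, 113.4, 157.6]
tool_rot: [-3.141, 0.0, 1.499]
contact_force: [-0.1, -0.3, 1.2]
grip_width: 46.9
grasp_force: 0.0
```

Run:
```python
from go import *
import cv2; from bench import read_camera
s=read_camera("scene")[110:230,230:340,::-1]
cv2.imwrite("pics/back.png",cv2.resize(s,None,fx=4,fy=4))
R=lambda a,y:proj("scene",[L(bar(a,y))])[0].round(1)
for a in(1.9,2.0,2.1,2.18):print(a,((R(a,-65)-[230,110])*4),((R(a,65)-[230,110])*4))
```

```text
1.9 [237.2 216. ] [390.8 148.4]
2.0 [251.2 231.2] [404.8 162. ]
2.1 [264.8 247.6] [417.6 177.2]
2.18 [274.8 262. ] [427.2 190. ]
```

View pics/back.png

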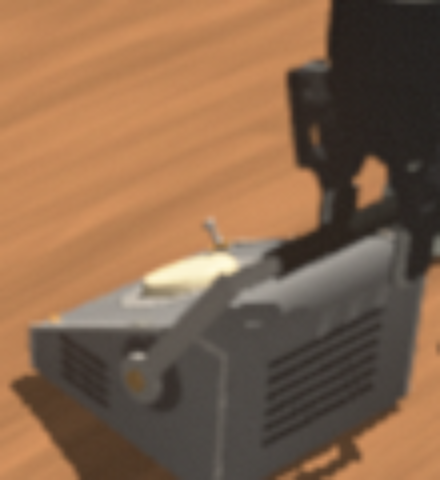

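The black grip end is at crop (277,263), which matches a handle angle of 2.18, and the force is near zero, so the handle is home. I'll retreat upward and head for the funnel.

Emit:
drive_tool(
  rows=[
    [[0, 0, -0.04], [0, 0, 0], 0.3],
    [[0, 0, -0.09], [0, 0, 0], 0.0],
    [[0, 0, -0.1], [0, 0, 0], 0.0],
    [[0, 0, -0.1], [0, 0, 0], 0.0],
  ],
)

```text
t: 4.35
position: [624.1, 113.7, 260.3]
tool_rot: [3.137, -0.001, 1.499]
contact_force: [0.9, -0.6, 0.5]
grip_width: 85.5
grasp_force: 0.0
```

Run:
```python
from go import *
print(row([457.6,-343.8,190],[np.pi,0,1.499]))
```

```text
([-0.4683, -0.1335, 0.0694], [0.0042, -0.0008, -0.0001])
```

Emit:
drive_tool(
  rows=[
    [[-0.468, -0.1335, 0.068], [0, 0, 0], 0],
    [[-0.468, -0.1335, 0.068], [0, 0, 0], 0],
    [[-0.468, -0.1335, 0.068], [0, 0, 0], 0],
    [[-0.468, -0.1335, 0.068], [0, 0, 0], 0],
    [[-0.468, -0.1335, 0.068], [0, 0, 0], 0],
    [[-0.468, -0.1335, 0.068], [0, 0, 0], 0],
    [[-0.468, -0.1335, 0.068], [0, 0, 0], 0],
    [[-0.468, -0.1335, 0.068], [0, 0, 0], 0],
  ],
)

```text
t: 5.15
position: [485.8, -259.8, 200.7]
tool_rot: [-3.139, -0.001, 1.499]
contact_force: [0.6, -0.2, -0.5]
grip_width: 85.1
grasp_force: 0.0
```

Emit:
drive_tool(
  rows=[
    [[-0.07, -0.02, 0.01], [0, 0, 0], 0],
    [[-0.07, -0.02, 0.01], [0, 0, 0], 0],
    [[-0.07, -0.02, 0.01], [0, 0, 0], 0],
  ],
)

```text
t: 5.45
position: [460.6, -328.8, 190.3]
tool_rot: [-3.139, -0.002, 1.495]
contact_force: [0.8, -0.3, -0.0]
grip_width: 85.0
grasp_force: 0.0
```

Run:
```python
from go import *
import cv2; from bench import read_camera
print(row([457.6,-343.8,190],[np.pi,0,1.499]))
t=read_camera("top")[:,:,::-1]; c=t[150:255,165:275]
cv2.imwrite("pics/t2.png",t); cv2.imwrite("pics/boss.png",cv2.resize(c,None,fx=5,fy=5,interpolation=cv2.INTER_CUBIC))
```

```text
([-0.0152, -0.0018, 0.0003], [-0.0029, -0.0016, -0.0037])
```

View pics/boss.png

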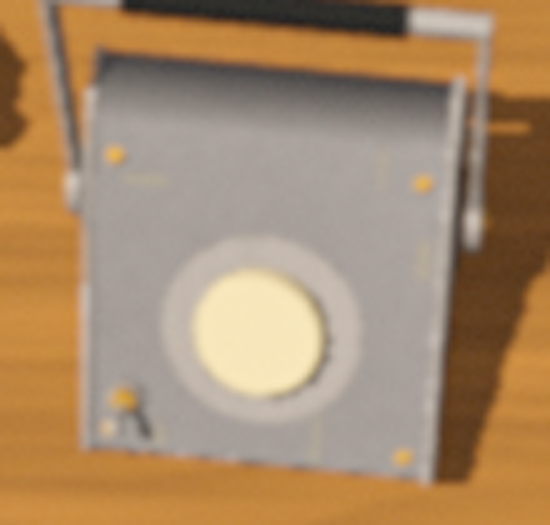

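The bar is at the rear. The boss is fully visible, centred at crop (257.5,332), which is (216.5,216.4) in the image, with its grey ring centred at (217.3,215.8). I'll refit with these.

```bash
cat > fit2.py <<'E'
from h import *
T=lambda x,y:np.array((x/5+165,y/5+150)); sc=lambda x,y:np.array(((x-396)/3.6+232,y/3.6+130)); sb=lambda x,y:np.array((x/4+230,y/4+110))
s27,c27=np.sin(np.radians(27)),np.cos(np.radians(27)); nz=np.array([-s27,0,c27])
A=2.18
def w(u): return np.array([u,0,40+(u+95)*79/155])
P=[("top",[95,90,119],T(97,50)),("top",[95,-90,119],T(452,82)),("top",[-95,90,40],T(85,448)),("top",[-95,-90,40],T(432,483)),
("top",bar(A,65),T(122,3)),("top",bar(A,-65),T(408,20)),("scene",bar(A,-65),sb(277,263)),
("scene",[95,-90,0],sc(585,378)),("scene",[95,-90,119],sc(592,248)),("scene",[95,90,119],sc(770,160)),("scene",[-95,-90,40],sc(418,225))]
def f(q):
    R,t=lampT(q)
    e=[proj(n,R@np.array(p,float)+t)[0]-u for n,p,u in P]
    e+=[proj("top",R@(w(q[3])+10*nz)+t)[0]-T(257.5,332),proj("top",R@w(q[3])+t)[0]-T(261.5,329)]
    return np.concatenate(e)
r=least_squares(f,[500,120,-.07,-17],x_scale=[100,100,.3,50],loss="soft_l1");print(r.x.round(3));print(f(r.x).reshape(-1,2).round(1).tolist())
R,t=lampT(r.x);print("window free",(R@w(r.x[3])+t).round(1),"mid",(R@w(-17.5)+t).round(1))
print("toggle px",(proj("top",R@np.array([[-68,68,54],[-79,68,76]]).T.__array__() .T if 0 else (R@np.array([[-68,68,54],[-79,68,76]]).T).T+t)-[165,150])*5)
E
python3 fit2.py
```

```text
[ 5.02691e+02  1.21648e+02 -6.70000e-02 -2.78300e+01]
[[-1.3, 0.1], [1.7, -0.5], [-0.3, 0.1], [0.1, -0.9], [-0.8, -1.1], [-0.7, -0.1], [-0.6, -0.2], [-1.0, 2.6], [-0.7, -0.2], [0.6, -1.6], [-1.3, -0.7], [0.1, 0.4], [0.0, -0.4]]
window free [474.9 123.5  74.2] mid [485.2 122.8  79.5]
toggle px [[125.90487744 398.13895808]
 [114.08057545 417.91704542]]
```

```bash
cat >> fit2.py <<'E'
a=np.linspace(0,2*np.pi,90)[:-1]; ex=np.array([c27,0,s27])
im=cv2.imread("pics/scene0.png")[130:240,232:342].astype(int)
m=(im[...,2]>190)&(im[...,1]>180)&(im[...,0]<im[...,2]-15)
yy,xx=np.nonzero(m); k=(xx<62)&(xx>30)&(yy<58)&(yy>38)
print("boss scene observed",xx[k].min(),xx[k].max(),yy[k].min(),yy[k].max())
im=cv2.imread("pics/top0.png")
for u in(-17.5,-23,-27.8):
    pts=[]
    for rad,h in((30.5,10),(33.5,7),):
        q=w(u)+h*nz+rad*(np.cos(a)[:,None]*ex+np.sin(a)[:,None]*[0,1,0]); pts.append(proj("scene",(R@q.T).T+t)-[232,130])
    q=np.vstack(pts);print(u,q.min(0).round(1),q.max(0).round(1))
E
sed -i '1i import cv2' fit2.py; python3 fit2.py | tail -4
```

```text
boss scene observed 34 57 43 55
-17.5 [35.6 42.7] [59.6 51.9]
-23 [34.3 42.8] [58.1 51.9]
-27.8 [33.1 42.9] [56.8 51.9]
```

Both views put the boss at u ≈ -26.5 mm along the lamp's x, and the toggle base check agrees exactly. So the window foot is at about (476, 123.4, 75). Now to grasp the funnel.

Emit:
drive_tool(
  rows=[
    [[-0.015, -0.001, 0], [-0.003, 0, 0.003], 0],
    [[-0.015, -0.001, 0.01], [-0.003, 0, 0.003], 0],
    [[-0.015, -0.001, 0.045], [-0.003, 0, 0.003], 0],
    [[-0.015, -0.001, 0.08], [-0.003, 0, 0.003], 0],
    [[-0.015, -0.001, 0.105], [-0.003, 0, 0.003], 0],
    [[-0.015, -0.001, 0.115], [-0.003, 0, 0.003], 0],
    [[-0.015, -0.001, 0.115], [-0.003, 0, 0.003], 0],
    [[-0.015, -0.001, 0.115], [-0.003, 0, 0.003], 0],
  ],
)

```text
t: 6.3
position: [461.2, -342.0, 78.5]
tool_rot: [3.138, 0.001, 1.496]
contact_force: [-0.1, 0.2, 0.7]
grip_width: 85.5
grasp_force: 0.0
```

Run:
```python
from go import *
print(row([457.6,-343.8,74],[np.pi,0,1.499]))
```

```text
([-0.0021, -0.0034, 0.0045], [0.004, 0.0007, -0.0028])
```

Emit:
drive_tool(
  rows=[
    [[-0.002, -0.0035, 0.003], [0.003, 0, 0], 0],
    [[-0.002, -0.0035, 0.003], [0.003, 0, 0], 0],
    [[-0.002, -0.0035, 0.003], [0.003, 0, 0], 0.6],
    [[-0.002, -0.0035, 0.003], [0.003, 0, 0], 0.7],
    [[-0.002, -0.0035, 0.003], [0.003, 0, 0], 1],
    [[-0.002, -0.0035, 0.003], [0.003, 0, 0], 1],
    [[-0.002, -0.0035, 0.003], [0.003, 0, 0], 1],
    [[-0.002, -0.0035, 0.003], [0.003, 0, 0], 1],
  ],
  grip_force=60,
)

```text
t: 7.1
position: [456.9, -343.6, 74.8]
tool_rot: [-3.141, -0.0, 1.496]
contact_force: [-1.3, 0.1, 3.5]
grip_width: 18.5
grasp_force: 58.4
```

Run:
```python
from go import *
s=telemetry.state();print(s["position"],s["tool_rot"],s["grip_width"],s["grasp_force"])
```

```text
[ 456.8995745  -343.62697659   74.81505645] [-3.14149251e+00 -2.44566638e-06  1.49585350e+00] 18.485136435704877 58.43300700187683
```

Emit:
drive_tool(
  rows=[
    [[0, 0, -0.03], [0, 0, 0], 1],
    [[0, 0, -0.08], [0, 0, 0], 1],
    [[0, 0, -0.13], [0, 0, 0], 1],
    [[0, 0, -0.16], [0, 0, 0], 1],
    [[0, 0, -0.16], [0, 0, 0], 1],
    [[0, 0, -0.16], [0, 0, 0], 1],
  ],
)

```text
t: 7.7
position: [456.8, -343.4, 234.2]
tool_rot: [-3.141, -0.0, 1.496]
contact_force: [-0.8, 0.3, -1.7]
grip_width: 18.6
grasp_force: 59.1
```

```bash
cat >> go.py <<'E'
LAMP=(502.7,121.6,-0.068); W=np.array([476.2,123.4,74.9])
Rl=Rn.from_euler('z',LAMP[2]).as_matrix(); s27,c27=np.sin(np.radians(27)),np.cos(np.radians(27))
N=Rl@[-s27,0,c27]; EX=Rl@[c27,0,s27]; EY=Rl@[0,1,0]
GR=Rn.from_matrix(np.c_[EY,EX,-N]).as_euler('xyz')
def place(h,dx=0,dy=0): return W+N*(74.8+h)+EX*dx+EY*dy
def aim(h,dx=0,dy=0): return row(place(h,dx,dy),GR)
E
python3 - <<'E'
from go import *
s=telemetry.state();print(s["grip_width"],s["position"])
print(aim(70),place(70))
E
```

```text
18.598479306063027 [ 456.75612161 -343.42269946  234.18510427]
([0.4665, -0.0813, 0.0304], [-0.4713, 0.0015, -0.0069]) [410.61410293 127.86672784 203.9177447 ]
```

Emit:
drive_tool(
  rows=[
    [[0.03, -0.005, 0], [0, 0, 0], 1],
    [[0.07, -0.01, 0], [0, 0, 0], 1],
    [[0.115, -0.02, 0], [-0.05, 0, 0], 1],
    [[0.16, -0.03, 0], [-0.12, 0, 0], 1],
    [[0.205, -0.04, 0], [-0.19, 0, 0], 1],
    [[0.25, -0.05, 0], [-0.26, 0, 0], 1],
    [[0.295, -0.055, 0], [-0.33, 0, 0], 1],
    [[0.34, -0.06, 0], [-0.4, 0, 0], 1],
  ],
)

```text
t: 8.5
position: [421.1, 1.5, 233.1]
tool_rot: [2.741, -0.001, 1.495]
contact_force: [1.7, 0.7, -2.4]
grip_width: 18.7
grasp_force: 59.1
```

Run:
```python
from go import *
print(aim(70))
```

```text
([0.1252, -0.0299, 0.0192], [-0.0711, 0.0021, -0.0075])
```

Emit:
drive_tool(
  rows=[
    [[0.04, -0.01, 0.006], [-0.03, 0, 0], 1],
    [[0.08, -0.02, 0.012], [-0.05, 0, -0.004], 1],
    [[0.11, -0.026, 0.017], [-0.07, 0.002, -0.007], 1],
    [[0.123, -0.03, 0.019], [-0.071, 0.002, -0.0075], 1],
    [[0.123, -0.03, 0.019], [-0.071, 0.002, -0.0075], 1],
    [[0.123, -0.03, 0.019], [-0.071, 0.002, -0.0075], 1],
  ],
)

```text
t: 9.1
position: [411.0, 123.8, 204.3]
tool_rot: [2.673, 0.002, 1.504]
contact_force: [0.2, 0.3, -2.5]
grip_width: 18.4
grasp_force: 59.1
```

Run:
```python
from go import *
print(aim(70),aim(20))
```

```text
([0.004, -0.0007, 0.0001], [-0.0028, 0.0013, 0.0024]) ([0.0041, -0.0006, 0.0501], [-0.0028, 0.0013, 0.0024])
```

Down to 20 mm above the face (10 mm above the boss top), then a look.

Emit:
drive_tool(
  rows=[
    [[0.004, -0.0005, 0.0], [-0.003, 0.001, 0.002], 1],
    [[0.004, -0.0005, 0.02], [-0.003, 0.001, 0.002], 1],
    [[0.004, -0.0005, 0.04], [-0.003, 0.001, 0.002], 1],
    [[0.004, -0.0005, 0.05], [-0.003, 0.001, 0.002], 1],
    [[0.004, -0.0005, 0.05], [-0.003, 0.001, 0.002], 1],
    [[0.004, -0.0005, 0.05], [-0.003, 0.001, 0.002], 1],
  ],
)

```text
t: 9.7
position: [434.1, 126.2, 161.0]
tool_rot: [2.668, -0.0, 1.501]
contact_force: [0.2, -0.6, -1.8]
grip_width: 18.5
grasp_force: 59.2
```

Run:
```python
from go import *
import cv2; from bench import read_camera
s=telemetry.state();print(aim(20))
p=s["position"];A=Rn.from_euler('xyz',s["tool_rot"])
a=np.linspace(0,2*np.pi,120)
rim=p+A.apply(np.c_[42*np.cos(a),42*np.sin(a),0*a+72.8])
ring=W+33.5*(np.cos(a)[:,None]*EX+np.sin(a)[:,None]*EY)
out=[]
for n,(x0,y0) in(("scene",(240,110)),("top",(170,150))):
    im=np.ascontiguousarray(read_camera(n)[y0:y0+100,x0:x0+95,::-1]); im=cv2.resize(im,None,fx=4,fy=4,interpolation=cv2.INTER_CUBIC)
    for q,c in((rim,(0,0,255)),(ring,(0,255,0))):
        for u in proj(n,q): cv2.circle(im,tuple(int(v) for v in (u+.5-[x0,y0])*4),0,c,-1)
    out.append(im)
cv2.imwrite("pics/hover.png",np.hstack(out))
```

```text
([0.0001, -0.0015, 0.001], [0.0026, 0.0004, -0.0015])
```

View pics/hover.png

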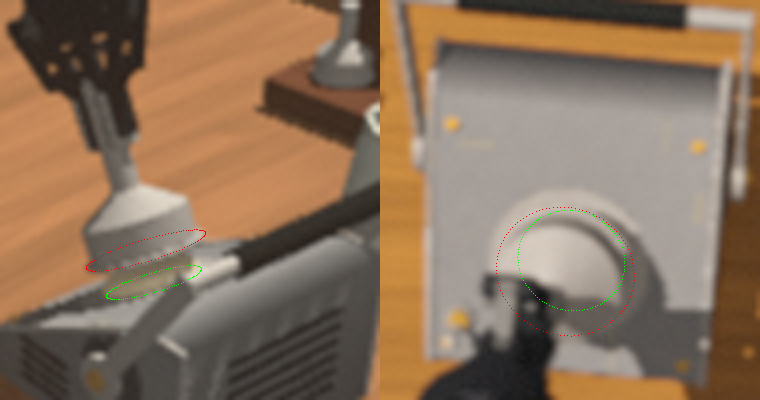

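The hover view shows the funnel just above the boss and roughly aligned, but the red predicted rim extends a little past the real flange on the right at (206,235). I'll take one enlarged check with the predicted outlines.

Run:
```python
from go import *
import cv2; from bench import read_camera
s=telemetry.state()
p=s["position"];A=Rn.from_euler('xyz',s["tool_rot"])
a=np.linspace(0,2*np.pi,90)
C=lambda r,z:p+A.apply(np.c_[r*np.cos(a),r*np.sin(a),0*a+74.8-z])
out=[]
x0,y0=255,125
im=np.ascontiguousarray(read_camera("scene")[y0:y0+66,x0:x0+50,::-1]);im=cv2.resize(im,None,fx=8,fy=8,interpolation=cv2.INTER_CUBIC);o=im.copy()
for r,z,c in((42,0,(0,0,255)),(42,4,(0,0,255)),(37.5,28,(255,0,0)),(10,46,(0,255,255)),(10,60,(0,255,255))):
    for u in proj("scene",C(r,z)): cv2.circle(o,tuple(int(v) for v in (u+.5-[x0,y0])*8),1,c,-1)
cv2.imwrite("pics/hover2.png",np.hstack([im[:,:396],o[:,:396]]))
```

```text
(no output)
```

View pics/hover2.png

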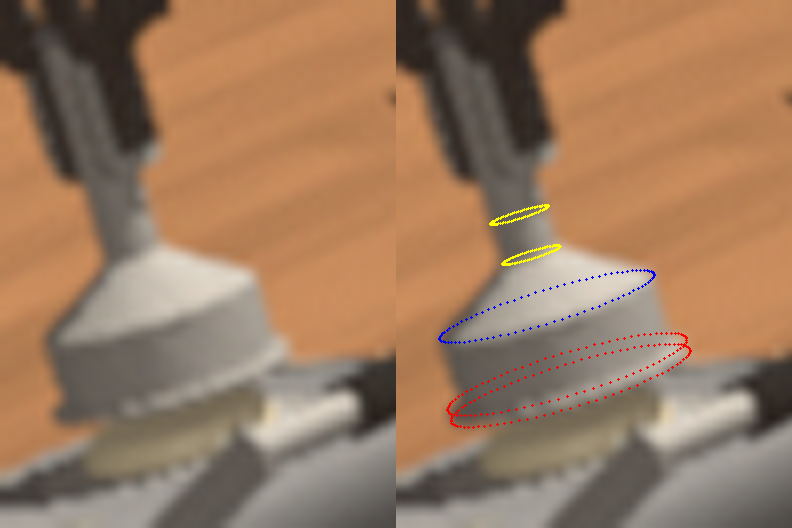

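The predicted outlines fit the funnel within 1 px. The boss's left edge at (85,470) suggests it sits about 1.5 to 2 mm further down the slope than I assumed, so I'll shift by that and lower in steps.

Run:
```python
from go import *
print(aim(20,-1.5),aim(8,-1.5), telemetry.state()["contact_force"])
```

```text
([-0.0003, -0.0032, 0.0014], [0.0039, -0.0004, -0.0011]) ([-0.0003, -0.0033, 0.0134], [0.0039, -0.0004, -0.0011]) [ 0.71151311 -0.34893852 -1.74063195]
```

Emit:
drive_tool(
  rows=[
    [[0, -0.0028, 0], [0.003, 0, -0.001], 1],
    [[0, -0.0028, 0.003], [0.003, 0, -0.001], 1],
    [[0, -0.0028, 0.006], [0.003, 0, -0.001], 1],
    [[0, -0.0028, 0.009], [0.003, 0, -0.001], 1],
    [[0, -0.0028, 0.012], [0.003, 0, -0.001], 1],
    [[0, -0.0028, 0.013], [0.003, 0, -0.001], 1],
    [[0, -0.0028, 0.013], [0.003, 0, -0.001], 1],
  ],
)

```text
t: 10.55
position: [437.5, 126.2, 147.6]
tool_rot: [2.671, 0.0, 1.503]
contact_force: [0.3, 0.3, -1.8]
grip_width: 18.8
grasp_force: 59.2
```

Run:
```python
from go import *
print(aim(0,-1.5), telemetry.state()["contact_force"], telemetry.state()["wrist_torque"])
```

```text
([-0.0002, 0.0001, 0.0076], [-0.0007, 0.0001, 0.0002]) [ 0.29693928  0.34161603 -1.76922159] [ 0.02335048  0.39482964 -0.0053008 ]
```

No contact with the rim already past the boss top. Continuing.

Emit:
drive_tool(
  rows=[
    [[0, 0, 0.002], [0, 0, 0], 1],
    [[0, 0, 0.004], [0, 0, 0], 1],
    [[0, 0, 0.005], [0, 0, 0], 1],
    [[0, 0, 0.005], [0, 0, 0], 1],
  ],
)

```text
t: 10.95
position: [439.8, 126.1, 143.2]
tool_rot: [2.671, 0.0, 1.503]
contact_force: [1.3, -0.3, -2.0]
grip_width: 18.4
grasp_force: 59.2
```

Emit:
drive_tool(
  rows=[
    [[0, 0, 0.001], [0, 0, 0], 1],
    [[0, 0, 0.002], [0, 0, 0], 1],
    [[0, 0, 0.002], [0, 0, 0], 1],
  ],
)

```text
t: 11.25
position: [440.7, 126.0, 141.5]
tool_rot: [2.671, 0.0, 1.503]
contact_force: [-0.3, -0.6, -2.4]
grip_width: 18.5
grasp_force: 59.2
```

Run:
```python
from go import *
print(aim(0,-1.5), telemetry.state()["wrist_torque"])
```

```text
([-0.0002, 0.0, 0.0007], [-0.0004, -0.0, 0.0002]) [0.00378116 0.52970601 0.03876726]
```

Emit:
drive_tool(
  rows=[
    [[0, 0, 0.001], [0, 0, 0], 1],
    [[0, 0, 0.0015], [0, 0, 0], 1],
    [[0, 0, 0.0015], [0, 0, 0], 1],
  ],
)

```text
t: 11.55
position: [441.1, 126.3, 140.7]
tool_rot: [2.67, -0.0, 1.503]
contact_force: [-10.9, 4.3, 11.7]
grip_width: 18.4
grasp_force: 61.3
```

Run:
```python
from go import *
print(aim(0,-1.5), telemetry.state()["wrist_torque"])
```

```text
([-0.0006, -0.0, -0.0002], [0.0004, -0.0007, 0.0003]) [0.36575769 1.05328113 0.14777433]
```

There is about 17 N along the face normal at estimated height 0, so the flange is seated. I'll hold with a slight sideways ease, then release and back off along the stem.

Emit:
drive_tool(
  rows=[
    [[0.0005, 0, 0.0], [0, 0, 0], 1],
    [[0.0005, 0, 0.0], [0, 0, 0], 1],
    [[0.0005, 0, 0.0], [0, 0, 0], 1],
  ],
  grip_force=20,
)

```text
t: 11.85
position: [441.1, 126.5, 140.6]
tool_rot: [2.67, 0.0, 1.503]
contact_force: [-10.5, 0.9, 10.2]
grip_width: 19.0
grasp_force: 60.8
```

Run:
```python
from go import *
f=telemetry.state()["contact_force"];print(f@N,f@EX,f@EY,aim(0,-1.5))
```

```text
13.883625328022337 -4.725487216450519 0.14916681688014427 ([-0.0007, 0.0001, -0.0003], [-0.0001, 0.0, 0.0003])
```

Seated, still held, with the lateral load nearly gone. Releasing.

Emit:
drive_tool(
  rows=[
    [[0, 0, 0], [0, 0, 0], 0.7],
    [[0, 0, 0], [0, 0, 0], 0.5],
    [[0, 0, 0], [0, 0, 0], 0.0],
    [[0, 0, 0], [0, 0, 0], 0.0],
    [[0, 0, 0], [0, 0, 0], 0.0],
    [[0, 0, 0], [0, 0, 0], 0.0],
  ],
)

```text
t: 12.45
position: [441.4, 126.5, 140.3]
tool_rot: [2.671, -0.0, 1.503]
contact_force: [0.6, 0.1, -0.1]
grip_width: 85.5
grasp_force: 0.0
```

Emit:
drive_tool(
  rows=[
    [[0, 0, -0.02], [0, 0, 0], 0],
    [[0, 0, -0.05], [0, 0, 0], 0],
    [[0, 0, -0.09], [0, 0, 0], 0],
    [[0, 0, -0.13], [0, 0, 0], 0],
    [[0, 0, -0.15], [0, 0, 0], 0],
    [[0, 0, -0.15], [0, 0, 0], 0],
    [[0, 0, -0.15], [0, 0, 0], 0],
  ],
)

```text
t: 13.15
position: [373.5, 131.1, 273.6]
tool_rot: [2.67, -0.0, 1.503]
contact_force: [-0.2, 0.3, -0.1]
grip_width: 85.5
grasp_force: 0.0
```

Run:
```python
from go import *
import cv2; from bench import read_camera
a=np.linspace(0,2*np.pi,90); W2=W-1.5*EX
C=lambda r,z:W2+N*z+r*(np.cos(a)[:,None]*EX+np.sin(a)[:,None]*EY)
out=[]
for n,(x0,y0) in(("scene",(245,115)),("top",(175,160))):
    im=np.ascontiguousarray(read_camera(n)[y0:y0+80,x0:x0+80,::-1]);im=cv2.resize(im,None,fx=5,fy=5,interpolation=cv2.INTER_CUBIC)
    for r,z,c in((42,4,(0,0,255)),(10,120,(0,255,0))):
        for u in proj(n,C(r,z)): cv2.circle(im,tuple(int(v) for v in (u+.5-[x0,y0])*5),0,c,-1)
    out.append(im)
cv2.imwrite("pics/final.png",np.hstack(out)); print(telemetry.state()["grip_width"])
```

```text
85.40058672969748
```

View pics/final.png

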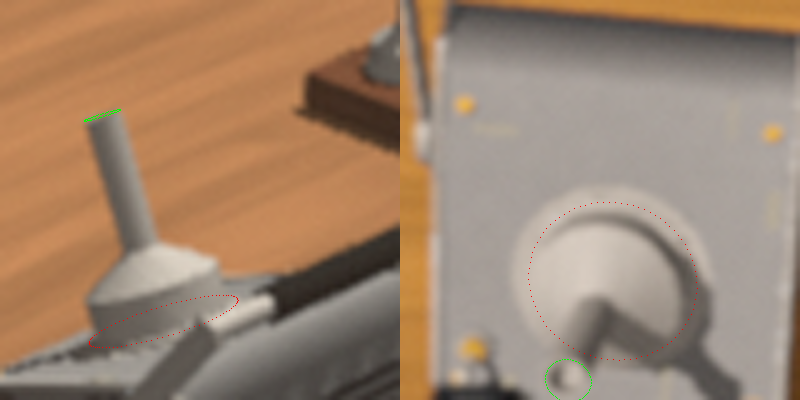

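The final view shows the funnel square on the window, with its stem tip matching the prediction at scene crop (102,116) and top crop (568,378). The handle is back and the gripper is clear.

```bash
python3 -c "
from bench import robot
print(robot.finish_job())"
```

```text
the job is handed in; nothing more can be done
None
```

I handed the job in at about 13 s: the handle is in its rear catch, and the nine-cup funnel sits rim down and square on the lit window, released with the gripper clear; the hand-in call returned no verdict.

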